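Fetch the vacuum gauge from behind the bottles

ROBOT

A 7-joint arm with a two-finger parallel gripper is mounted at the origin on the work surface. World frame = base frame: x ahead of the robot, y to its left, z up, the work surface at z = 0. Lengths are in m, angles in rad, forces in N, time in s.
With the tool pointing down it reaches from about 0.425 to 0.875 m from the base axis. Payload 4.7 kg.
Tool frame: the origin (TCP) lies midway between the tips of the shut fingers; the grasp point (between the pads) lies 19 mm behind it; z points along the fingers, y is the line along which they close (so a half turn about z gives the same grasp; the last joint's range is limited). The gripper opens to 87 mm and grips with 3 to 60 N. Pads are 19 mm wide; open, the fingers measure 117 mm over their backs; the gripper's body (75 mm by 190 mm) begins 51 mm behind the grasp point.
Start: joints at [1.362, 0.321, -0.07, 1.45, 0.023, 1.371, -0.057], TCP at [0.144, -0.634, 0.223] pointing down, gripper open.
Joint ranges: [-2.86, 2.86], [-0.3, 2.09], [-1.38, 1.24], [0.06, 2.45], [-1.56, 4.7], [0.09, 2.05], [-2.69, 2.69]. Speed limits (rad/s): [2.57, 2.57, 3.14, 3.14, 3.14, 3.14, 3.14].

INTERFACE

Orientations are given as a rotation vector (axis times angle).
In Python, from bench import ctrl gives the robot as it stands. The module is installed in compiled form; this text tells all that it offers.
- The arm moves only by the shell command python3 -m handwheel 'ROWS' [FORCE]. ROWS is JSON, a list of rows, each a list of 7 numbers: the finger opening in m, from 0 to 0.087, then the shift along the tool's x, y, z in m, then the turn, a rotation vector about the tool's x, y, z in degrees. A call has 1 to 12 rows; each row shifts and turns the commanded pose from where the row before left it, along the tool's axes as they then stand; what a row does not reach is not made up. A row lasts 1/8 s, in which the tool goes at most 62.5 mm and 10.7 degrees, less where a joint would pass 70% of its speed; a pose out of reach is approached as far as the arm can. A call is refused whole if a number of a shift passes 0.0625 or a number of a turn 10.7, either way. A call with a gripper value outside its range is refused whole. The fingers move at their own pace and stop on an object; FORCE is the grip in N (left out, the last holds). Time passes only in rows, so rows that do not move let the fingers close. It gives the time, the measured TCP pose, the force, the opening and the grip force at its end, in the units of the state.
- ctrl.get_state(): the state, without advancing time (a new reading comes with each control period).
- ctrl.get_image(name): name is "scene" or "side" or "wrist"; returns (picture, depth): 384x512x3 uint8, blue, green, red; 384x512 float32, m along the optical axis (not along the pixel's ray), 0 where there is no reading.
- ctrl.camera_info(name): a dict with "intrinsics" (3x3 intrinsics, pixels), "R" (3x3) and "t" (3): a world point X has camera coordinates R X + t. Camera axes: x right, y down, z forward; pixel columns grow to the right and rows downward; lengths in m; the calibration is good to about 2 mm. A picture is of the moment at which its call begins: read the wrist's pose just before it. camera_info takes no time and is no camera call; for the wrist camera it gives the pose at the moment of the call.
- ctrl.close_job(): hands the job in; it is judged then, once.
The state is a dict: "time": time; "joint_positions": joint angles; "qd": joint speeds; "joint_torque": joint torques, N m; "position": TCP position; "tool_rot": TCP orientation; "ft_force": force on the tool from outside, world axes, zero at the start; "torque": the same for the moment, N m; "grip_width": opening from 0.0 (shut) to 1.0 (fully open); "grip_force": force on a finger pad.
Only numpy, scipy, OpenCV 4.12 (cv2) and the standard library are available. Lean on these libraries where they do the work, as an engineer would, in place of code of your own. Each camera call takes 0.05 s, during which the arm holds its last target. There are 200 camera calls.

TASK

The vacuum gauge lies in the grey tray behind three bottles: first stand all three bottles on the green mat, then lay the gauge flat and centred on the black pad of the blue test dock, square to it, with its steel flange facing the dock's port. Only when the gauge is there, put each bottle back upright in the middle of the disc of its own colour. Do not tip any bottle over on the way.

Things in the scene. Friction and masses are not known exactly. Their poses are not given: they have to be found in the camera images.
- gauge: Vacuum gauge: aluminium box, black and green panel on top, 36 (x) x 90 (y) x 44 mm high; round steel neck and 38 mm flange on its +y end, blue plug on -y. Origin: centre of underside, z up. About 350 g. Lies flat on the grey tray's floor (8 mm above bench) behind the bottles, faces 15 mm from them, long side along their row. Beyond it 37 mm of free floor, then a lip 18 mm above the bench.
- gauge_flange (a point): Centre of the outer face of the gauge's steel flange, at (0, 68, 22) mm in the gauge's frame.
- red_bottle: Rigid upright red bottle, 135 mm tall: body 44 mm across, sloping in from 87 mm up, topped by a black cap 30 mm across, 40 mm tall, with a red spot. About 250 g. Origin: centre of underside, z up. Starts on the red disc, its neighbours 60 mm away in the row (16 mm gap); best gripped by the cap, fingers closing across the row.
- blue_bottle: Rigid upright blue bottle, 140 mm tall: body 44 mm across, sloping in from 92 mm up, topped by a white cap 34 mm across, 40 mm tall, with a blue spot. About 250 g. Origin: centre of underside, z up. Starts on the blue disc, its neighbours 60 mm away in the row (16 mm gap); best gripped by the cap, fingers closing across the row.
- yellow_bottle: Rigid upright yellow bottle, 130 mm tall: body 44 mm across, sloping in from 82 mm up, topped by a black cap 26 mm across, 40 mm tall, with a yellow spot. About 250 g. Origin: centre of underside, z up. Starts on the yellow disc, its neighbours 60 mm away in the row (16 mm gap); best gripped by the cap, fingers closing across the row.
- red_disc: Home of the red bottle: fixed flat red disc, 58 mm across, 2 mm thick, on the tray's floor; its rim shows round the bottle. Origin: centre of underside, 8 mm above bench. The three discs stand in any order in a row along the tray's y, 60 mm apart; the disc's axes are the tray's. The tray is 152 (x) x 220 mm (y), no lip on its -x side.
- blue_disc: Home of the blue bottle: fixed flat blue disc, 58 mm across, 2 mm thick, on the tray's floor; its rim shows round the bottle. Origin: centre of underside, 8 mm above bench. The three discs stand in any order in a row along the tray's y, 60 mm apart; the disc's axes are the tray's. The tray is 152 (x) x 220 mm (y), no lip on its -x side.
- yellow_disc: Home of the yellow bottle: fixed flat yellow disc, 58 mm across, 2 mm thick, on the tray's floor; its rim shows round the bottle. Origin: centre of underside, 8 mm above bench. The three discs stand in any order in a row along the tray's y, 60 mm apart; the disc's axes are the tray's. The tray is 152 (x) x 220 mm (y), no lip on its -x side.
- mat: Side area: empty green fixed mat, 130 (x) x 220 (y) mm, 3 mm thick, left or right of the tray. Origin: centre of underside, on the bench. Other clutter: small loose tools under 30 mm high on the bench and a steel socket in the tray's rear -y corner, none on mat, dock or discs; taller things stand beyond x = 0.70 m or |y| = 0.55 m.
- dock: Test dock, other side of the tray than the mat: fixed blue plate, 90 mm wide (x), with a flat black pad, top 10 mm above bench, x -25 to 25, y -54 to 70 mm. Origin: at bench level, under where the middle of the gauge's box belongs. At the +y end an aluminium block (top 58 mm above bench) carries a round steel port facing -y, its face at y = 85 mm, 17 mm from a centred gauge's flange.

How it is judged:
By the outcome, as a careful person would: the job done as asked, in the order asked, and still so for the second after the job is handed in, with the robot touching nothing.
It also fails if it takes over 139 s, if anything falls off the work surface, if the arm or the gripper's body presses on something with over 40 N, if the wrist force passes 120 N, or if a joint passes its speed limit or range.

## Working session

There is one attempt and no reset: what is moved stays moved. The work goes in short steps, Python scripts to look and compute and a shell command to move; the robot and the scene stay as the last step left them, time stands still between calls to the robot, and variables do not carry over. Pictures are saved under pics/ and viewed, at most 14 in all, crops included, and the job is handed in when it is done.

```bash
mkdir -p pics
python3 - <<'E'
from bench import ctrl
import cv2,numpy as np
s=ctrl.get_state();print(s)
a=[]
for n in("scene","side"):
    im,d=ctrl.get_image(n);np.savez(n+"0.npz",im=im,d=d);cv2.imwrite(f"pics/{n}0.png",im)
    i=ctrl.camera_info(n);print(n,np.round(i["intrinsics"],1).tolist(),np.round(i["R"],3).tolist(),np.round(i["t"],3).tolist())
E
```

```text
{'time': 0.0, 'joint_positions': array([ 1.36212027,  0.32179055, -0.07010726,  1.45165372,  0.0225929 ,
        1.37077852, -0.05691499]), 'qd': array([-0.00028631, -0.00054105, -0.00137104, -0.00105296,  0.00054939,
        0.00099943,  0.00031264]), 'joint_torque': array([-4.18747168e-04, -4.91282558e+01, -4.04196745e-01, -3.12524307e+01,
       -6.38259505e-02,  4.37610783e-02,  1.57180821e-04]), 'position': array([ 0.14345884, -0.63342006,  0.22149343]), 'tool_rot': array([-3.12030825e+00, -3.49064993e-01,  4.50432613e-04]), 'ft_force': array([-0.31999105,  0.1856617 , -0.60167672]), 'torque': array([-0.01794145,  0.0264394 , -0.00174494]), 'grip_force': 0.0, 'grip_width': 0.9975167808887861}
scene [[368.8, 0.0, 253.0], [0.0, 368.8, 189.0], [0.0, 0.0, 1.0]] [[0.656, 0.755, -0.003], [0.617, -0.539, -0.573], [-0.434, 0.374, -0.819]] [-0.374, -0.316, 1.222]
side [[408.3, 0.0, 260.6], [0.0, 408.3, 188.7], [0.0, 0.0, 1.0]] [[-0.99, -0.139, 0.019], [-0.116, 0.737, -0.666], [0.079, -0.662, -0.746]] [0.52, 0.09, 0.952]
```

View pics/scene0.png

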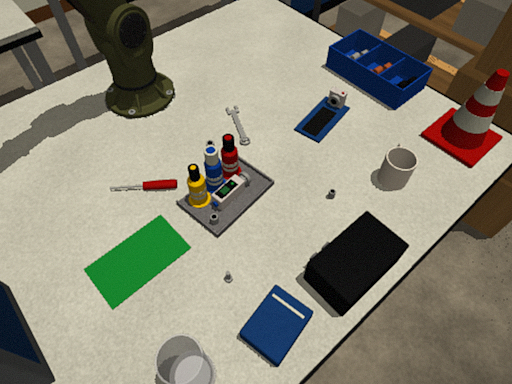

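View pics/side0.png

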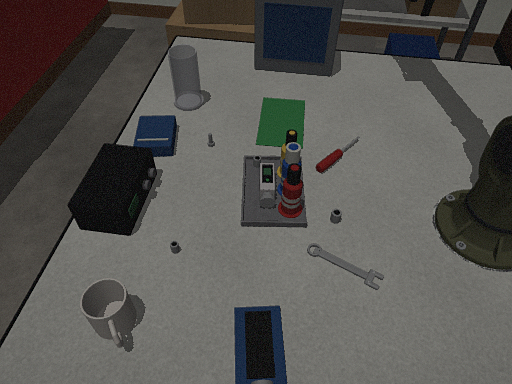

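The scene view shows the tray at (225,195) with the order yellow, blue, red from -y to +y. The mat is at (138,260) on the -y side and the dock at (323,118) on the +y side, with its port at the far end. I'll measure from both views.

```bash
cat > h.py <<'E'
import cv2,numpy as np
from bench import ctrl
def cast(uv,z,info):
    K,R,t=(np.array(info[k]) for k in("intrinsics","R","t"))
    uv=np.atleast_2d(np.asarray(uv,float)); c=-R.T@t
    r=(np.c_[uv,np.ones(len(uv))]@np.linalg.inv(K).T)@R
    return (c+r*((z-c[2])/r[:,2])[:,None])[:,:2]
def proj(X,info):
    K,R,t=(np.array(info[k]) for k in("intrinsics","R","t"))
    p=(np.atleast_2d(X)@R.T+t)@K.T
    return p[:,:2]/p[:,2:]
def mask(im,lo,hi):
    return cv2.inRange(cv2.cvtColor(im,cv2.COLOR_BGR2HSV),np.array(lo),np.array(hi))
def blobs(m,amin=6):
    n,l,s,c=cv2.connectedComponentsWithStats(m)
    return [(s[i],c[i],l==i) for i in range(1,n) if s[i][4]>=amin]
def rect(sel,z,info):
    """min area rectangle, in world mm, of a mask lying in plane z"""
    v,u=np.nonzero(sel); p=cast(np.c_[u,v],z,info)*1000
    r=cv2.minAreaRect(p.astype(np.float32)); return np.round(r[0],1),np.round(r[1],1),round(r[2],1)
E
python3 - <<'E'
from h import *
for n in("scene","side"):
    f=np.load(n+"0.npz");im=f["im"];i=ctrl.camera_info(n)
    b=max(blobs(mask(im,(45,100,50),(75,255,255))),key=lambda b:b[0][4]); print(n,"mat",rect(b[2],.003,i))
    for nm,lo,hi in(("blue",(100,120,40),(125,255,255)),("black",(0,0,0),(180,255,40))):
        for s,c,l in blobs(mask(im,lo,hi),8):
            w=cast(c,.01,i)[0]
            if .3<w[0]<.8 and -.45<w[1]<.55: print(nm,s,c.round(1),rect(l,.01,i))
x,y,w,h=170,125,110,115
f=np.load("scene0.npz")["im"][y:y+h,x:x+w];g=np.load("side0.npz")["im"][120:235,235:345]
cv2.imwrite("pics/c0.png",np.hstack([cv2.resize(k,(385,402),interpolation=cv2.INTER_CUBIC) for k in(f,g)]))
E
```

```text
scene mat (array([ 509.8, -311.7]), array([128.2, 217.9]), 2.3)
blue [294  97  55  45 669] [321.9 119.3] (array([480.5, 360.6]), array([ 88.6, 183.7]), 11.2)
blue [206 147   9   6  42] [210.  149.6] (array([355.2,  21.8]), array([23.4, 19.1]), 48.8)
blue [204 159  18  19 205] [213.3 170. ] (array([417.3, -13.7]), array([45.2, 61.3]), 61.3)
blue [206 177  20  16  98] [213.5 185.9] (array([456.9, -41.6]), array([39.8, 55.8]), 2.9)
blue [213 201   5   6  21] [215.1 203.5] (array([512.1, -80.8]), array([15.6,  9.7]), 0.9)
black [331  99   5   5  23] [333. 101.] (array([451.2, 443.6]), array([12.8, 19.7]), 42.1)
black [302 107  34  29 450] [318.6 121. ] (array([482.8, 345.1]), array([ 47.3, 122.4]), 10.3)
black [223 135  11  17 133] [228.1 144.6] (array([369.5,  77.3]), array([29.6, 63.8]), 51.7)
black [307 136  12   7  12] [312.5 139. ] (array([521.9, 274.7]), array([38.6,  1.7]), 13.1)
black [208 141   4   3   9] [209.4 142.3] (array([331.1,  38.4]), array([9.1, 7.9]), 48.8)
black [239 159  11   8  12] [243.8 162.4] (array([456.9,  64.3]), array([38.2,  2.7]), 6.7)
black [188 165  12  1
[... 2228 characters left out ...]
3.5] (array([425.9,   2.5]), array([ 7.2, 21.8]), 4.0)
black [273 204   4   5   8] [274.4 206.1] (array([488.9,  20.3]), array([14.3,  4.4]), 75.9)
black [243 209   1  11  11] [243. 214.] (array([558.7,  55.5]), array([ 0. , 29.6]), 9.6)
black [334 210   6   5  22] [336.5 211.8] (array([342.4,  15.9]), array([11.8, 12. ]), 8.9)
black [276 226  11   1  11] [281. 226.] (array([467.3,  76.6]), array([22.8,  0. ]), 8.8)
black [291 226   9   1   9] [295. 226.] (array([435.7,  71.7]), array([18.3,  0. ]), 8.8)
black [172 242   5   4  16] [173.8 243.5] (array([694.1, 159.6]), array([8.7, 8.2]), 15.8)
black [ 245  310   31   69 1838] [258.9 345. ] (array([479.5, 347.6]), array([ 50.7, 124.5]), 11.4)
```

View pics/c0.png

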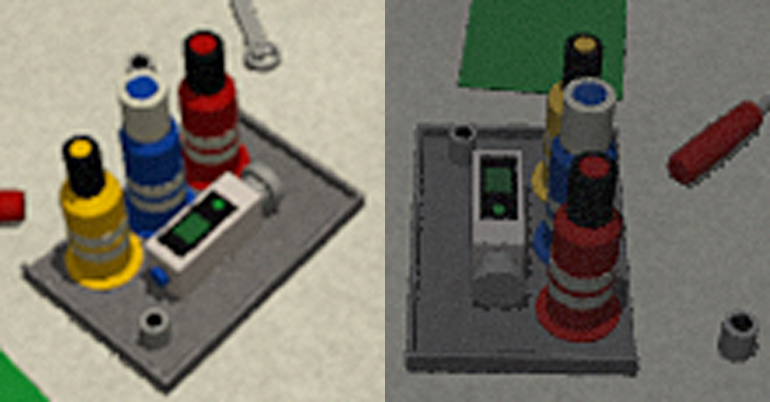

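```bash
cat >> h.py <<'E'
from scipy.spatial.transform import Rotation as Rn
def plan(target=None,ya=None,cur=None):
    """print shift in the tool axes (mm) to reach target xyz (m) and the turn (deg) that puts tool y at angle ya and tool z down"""
    s=cur or ctrl.get_state(); R=Rn.from_rotvec(s["tool_rot"]); p=s["position"]
    M=R.as_matrix(); a=np.degrees(np.arctan2(M[1,1],M[0,1]))
    print("t",round(s["time"],2),"pos",(p*1000).round(1),"y angle",a.round(2),"z",M[:,2].round(3),"w",round(s["grip_width"]*87,1),"gf",round(s["grip_force"],1),"F",s["ft_force"].round(1))
    Rt=R
    if ya is not None:
        c,q=np.cos(np.radians(ya)),np.sin(np.radians(ya)); y=np.array([c,q,0]);z=np.array([0,0,-1.]);x=np.cross(y,z)
        Rt=Rn.from_matrix(np.c_[x,y,z]); print(" turn first",(R.inv()*Rt).as_rotvec(degrees=True).round(2))
    if target is not None:
        d=np.array(target)-p; print(" then shift after turn mm",(Rt.inv().apply(d)*1000).round(1), "| shift in present axes",(R.inv().apply(d)*1000).round(1))
E
python3 - <<'E'
from h import *
D={"red":((0,120,70),(8,255,255),.145),"blue":((100,120,60),(125,255,255),.150),"yellow":((20,120,70),(32,255,255),.140)}
for n in("scene","side"):
    im=np.load(n+"0.npz")["im"];i=ctrl.camera_info(n)
    for k,(lo,hi,z) in D.items():
        for s,c,l in blobs(mask(im,lo,hi),4):
            w=cast(c,z,i)[0]*1000
            if 380<w[0]<480 and -120<w[1]<120 and s[4]<60: print(n,k,s,c.round(1),w.round(1))
plan((.43,-.40,.36),-77+43)
E
```

```text
scene red [224 135   8   6  34] [227.5 137.2] [454.6  17.5]
scene blue [206 147   9   6  42] [210.  149.6] [462.1 -42. ]
scene yellow [190 165   6   5  27] [192.4 167.1] [ 470.5 -101.2]
side red [291 165   8   5  22] [294.2 166.9] [453.   18.1]
side blue [289 144   9   6  45] [293.1 146.5] [460.7 -40.1]
side blue [283 159   6  10  30] [285.  163.9] [472.9  17.3]
side blue [298 163   3   2   5] [299.2 163.4] [443.3  11. ]
side blue [286 170   1   6   6] [286.  172.5] [468.4  42.2]
side blue [277 183   5  13  36] [279.2 189.2] [477.2  90.7]
side yellow [289 131   6   4  19] [291.6 132.4] [468.6 -98.8]
t 0.1 pos [ 143.5 -633.5  221.6] y angle -77.23 z [-0.     0.002 -1.   ] w 86.8 gf 0.0 F [ 0.5 -0.9 -0.1]
 turn first [-1.000e-01 -3.000e-02 -4.323e+01]
 then shift after turn mm [ 353.8  107.  -138.4] | shift in present axes [ 331.  -164.6 -138.2]
```

```bash
python3 -m handwheel '[[0.087,0,0,-0.035,0,0,-10.6],[0.087,0,0,-0.035,0,0,-10.6],[0.087,0,0,-0.035,0,0,-10.6],[0.087,0,0,-0.035,0,0,-10.6],[0.087,0.059,0.018,0,0,0,0],[0.087,0.059,0.018,0,0,0,0],[0.087,0.059,0.018,0,0,0,0],[0.087,0.059,0.018,0,0,0,0],[0.087,0.059,0.018,0,0,0,0],[0.087,0.059,0.018,0,0,0,0],[0.087,0,0,0,0,0,0],[0.087,0,0,0,0,0,0]]'; python3 -c "
from h import *
plan((.44,-.06,.36),7.5)"
```

```text
time: 1.6
position: [0.434, -0.4053, 0.3621]
tool_rot: [-2.784, -1.455, 0.002]
ft_force: [0.6, -0.3, 0.2]
grip_width: 1.002
grip_force: 0.0
t 1.6 pos [ 434.  -405.3  362.1] y angle -34.82 z [-0.001 -0.    -1.   ] w 87.2 gf 0.0 F [ 0.6 -0.3  0.2]
 turn first [-7.000e-02  2.000e-02 -4.232e+01]
 then shift after turn mm [341.6  51.    2.1] | shift in present axes [ 286.9 -192.3    2. ]
```

```bash
python3 -m handwheel '[[0.087,0,0,0,0,0,-10.6],[0.087,0,0,0,0,0,-10.6],[0.087,0,0,0,0,0,-10.6],[0.087,0,0,0,0,0,-10.5],[0.087,0.057,0.009,0,0,0,0],[0.087,0.057,0.009,0,0,0,0],[0.087,0.057,0.009,0,0,0,0],[0.087,0.057,0.009,0,0,0,0],[0.087,0.057,0.009,0,0,0,0],[0.087,0.057,0.006,0,0,0,0],[0.087,0,0,0,0,0,0],[0.087,0,0,0,0,0,0]]'; python3 -c "
from h import *
plan()
i=ctrl.camera_info('wrist');im,d=ctrl.get_image('wrist');np.savez('w0.npz',im=im,d=d,**i);cv2.imwrite('pics/w0.png',im)
print(i['intrinsics'],(-i['R'].T@i['t']).round(3),i['R'].round(3))"
```

```text
time: 3.1
position: [0.4402, -0.0615, 0.3626]
tool_rot: [2.075, 2.357, -0.001]
ft_force: [0.1, -0.7, 0.4]
grip_width: 1.001
grip_force: 0.0
t 3.1 pos [440.2 -61.5 362.6] y angle 7.28 z [ 0.    -0.001 -1.   ] w 87.1 gf 0.0 F [ 0.1 -0.7  0.4]
[[310.48946176   0.         263.68645078]
 [  0.         310.48946176 194.58166985]
 [  0.           0.           1.        ]] [0.432 0.004 0.524] [[ 0.992  0.128  0.001]
 [ 0.123 -0.961  0.248]
 [ 0.032 -0.246 -0.969]]
```

View pics/w0.png

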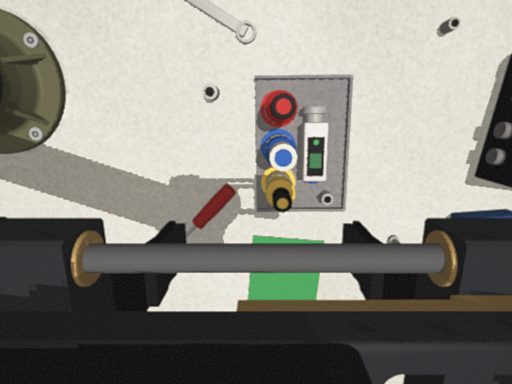

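The wrist view shows the red spot at (284,106), blue at (284,157), yellow at (283,203), and the gauge at (315,150) with its flange at (315,113) towards +y.

Run:
```python
from h import *
f=np.load("w0.npz");im=f["im"];i={k:f[k] for k in("intrinsics","R","t")}
D={"red":((0,120,70),(8,255,255),.145),"blue":((100,120,60),(125,255,255),.150),"yellow":((18,100,60),(34,255,255),.140)}
for k,(lo,hi,z) in D.items():
    for s,c,l in blobs(mask(im,lo,hi),15):
        if 250<c[0]<360 and 70<c[1]<220:print(k,s,c.round(1),(cast(c,z,i)[0]*1000).round(1))
m=cv2.inRange(im,np.array((170,)*3),np.array((255,)*3));m[:, :302]=0;m[:,330:]=0;m[:118]=0;m[182:]=0
b=max(blobs(m),key=lambda b:b[0][4]);print("gauge box",b[0],rect(b[2],.052,i))
p=lambda uv:(cast(uv,.018,i)*1000).round(1).tolist()
print("tray right lip",p([(351,75),(346,209)]))
```

```text
red [261  90  36  37 556] [274.8 109.4] [444.3  12.5]
red [275  98  17  17 222] [283.1 106.1] [453.5  17.4]
blue [261 129  35  33 386] [275.3 140.3] [449.7 -22.8]
blue [275 150  17  16 209] [282.8 157.5] [461.5 -41.9]
yellow [261 167  35  39 692] [277.6 184.1] [460.5 -77.4]
yellow [276 197  13  13 122] [282.1 203. ] [ 469.7 -101.4]
gauge box [304 118  25  63 688] (array([516.5, -36.1]), array([35.4, 93.6]), 7.9)
tray right lip [[557.4, 80.5], [591.1, -131.4]]
```

```bash
python3 -c "
from h import *
plan((.4696,-.101,.105),7.7)"
```

```text
t 3.15 pos [440.2 -61.9 362.5] y angle 7.23 z [-0.    -0.001 -1.   ] w 86.9 gf 0.0 F [0.6 0.6 0.3]
 turn first [-0.01  0.03 -0.47]
 then shift after turn mm [-42.7  23.9 257.5] | shift in present axes [-42.4  24.3 257.5]
```

```bash
python3 -m handwheel '[[0.06,-0.0427,0.0239,0,0,0,-0.5],[0.06,0,0,0.05,0,0,0],[0.06,0,0,0.05,0,0,0],[0.06,0,0,0.05,0,0,0],[0.06,0,0,0.03,0,0,0],[0.06,0,0,0,0,0,0],[0.06,0,0,0,0,0,0]]' 25; python3 -c "
from h import *
plan((.4696,-.101,.105),7.7)"
```

```text
time: 4.03
position: [0.4706, -0.0998, 0.1837]
tool_rot: [2.063, 2.367, 0.001]
ft_force: [0.1, -0.5, -0.2]
grip_width: 0.692
grip_force: 0.0
t 4.03 pos [470.6 -99.8 183.7] y angle 7.85 z [ 0.001 -0.    -1.   ] w 60.2 gf 0.0 F [ 0.1 -0.5 -0.2]
 turn first [0.08 0.02 0.15]
 then shift after turn mm [-1.  -1.1 78.7] | shift in present axes [-1.  -1.2 78.7]
```

```bash
python3 -m handwheel '[[0.06,-0.001,-0.001,0.03,0,0,0],[0.06,0,0,0.03,0,0,0],[0.06,0,0,0.0187,0,0,0],[0.06,0,0,0,0,0,0],[0.06,0,0,0,0,0,0],[0.0,0,0,0,0,0,0],[0.0,0,0,0,0,0,0],[0.0,0,0,0,0,0,0],[0.0,0,0,0,0,0,0],[0.0,0,0,0,0,0,0]]' 25; python3 -c "
from h import *
plan((.505,-.380,.098),7.7)"
```

```text
time: 5.28
position: [0.469, -0.0997, 0.1039]
tool_rot: [2.062, 2.37, 0.0]
ft_force: [-0.2, -0.5, -0.9]
grip_width: 0.29
grip_force: 25.0
t 5.28 pos [469.  -99.7 103.9] y angle 7.97 z [ 0. -0. -1.] w 25.3 gf 25.0 F [-0.2 -0.5 -0.9]
 turn first [0.   0.   0.27]
 then shift after turn mm [-282.6   -1.9    5.9] | shift in present axes [-282.6   -3.2    5.9]
```

```bash
python3 -m handwheel '[[0,0,0,-0.02,0,0,0],[0,0,0,-0.03,0,0,0],[0,-0.02,0,-0.02,0,0,0],[0,-0.045,0,0,0,0,0],[0,-0.05,-0.003,0,0,0,0],[0,-0.05,0,0,0,0,0],[0,-0.05,0,0,0,0,0],[0,-0.045,0,0,0,0,0],[0,-0.0226,0,0,0,0,0],[0,0,0,0.02,0,0,0],[0,0,0,0.02,0,0,0],[0,0,0,0,0,0,0]]'; python3 -c "
from h import *
plan((.505,-.380,.097),7.7)"
```

```text
time: 6.78
position: [0.5036, -0.3769, 0.1305]
tool_rot: [-2.055, -2.368, -0.0]
ft_force: [0.6, -0.1, -2.1]
grip_width: 0.291
grip_force: 25.0
t 6.78 pos [ 503.6 -376.9  130.5] y angle 8.1 z [-0.005  0.004 -1.   ] w 25.3 gf 25.0 F [ 0.6 -0.1 -2.1]
 turn first [-0.24 -0.27  0.4 ]
 then shift after turn mm [-3.2  1.  33.5] | shift in present axes [-3.4  1.1 33.5]
```

```bash
python3 -m handwheel '[[0,-0.003,0.001,0.015,0,0,0],[0,0,0,0.012,0,0,0],[0,0,0,0.004,0,0,0],[0,0,0,0.0015,0,0,0],[0,0,0,0,0,0,0],[0,0,0,0,0,0,0]]'; python3 -c "
from h import *
plan((.505,-.380,.097),7.7)"
```

```text
time: 7.52
position: [0.5068, -0.383, 0.1019]
tool_rot: [2.061, 2.37, -0.0]
ft_force: [0.8, -0.7, -1.0]
grip_width: 0.291
grip_force: 25.0
t 7.53 pos [ 506.8 -383.   101.9] y angle 7.96 z [ 0.001 -0.001 -1.   ] w 25.4 gf 25.0 F [ 0.8 -0.7 -1. ]
 turn first [0.03 0.04 0.26]
 then shift after turn mm [ 3.2 -1.4  4.9] | shift in present axes [ 3.3 -1.4  4.9]
```

```bash
python3 -m handwheel '[[0,0,0,0.002,0,0,0],[0,0,0,0.0015,0,0,0],[0,0,0,0,0,0,0],[0,0,0,0,0,0,0]]'; python3 -c "
from h import *
plan((.505,-.380,.097),7.7)"
```

```text
time: 8.02
position: [0.5066, -0.3828, 0.0979]
tool_rot: [2.062, 2.37, -0.0]
ft_force: [0.2, 0.1, -1.6]
grip_width: 0.294
grip_force: 25.0
t 8.03 pos [ 506.6 -382.8   97.9] y angle 7.97 z [ 0. -0. -1.] w 25.6 gf 25.0 F [ 0.2  0.1 -1.6]
 turn first [-0.    0.01  0.27]
 then shift after turn mm [ 3.  -1.2  0.9] | shift in present axes [ 3.  -1.2  0.8]
```

```bash
python3 -m handwheel '[[0,0,0,0.001,0,0,0],[0,0,0,0.0005,0,0,0],[0,0,0,0,0,0,0],[0.05,0,0,0,0,0,0],[0.06,0,0,0,0,0,0],[0.06,0,0,0,0,0,0],[0.06,0,0,-0.03,0,0,0],[0.06,0,0,-0.05,0,0,0],[0.06,0,0,-0.05,0,0,0],[0.06,0,0,0,0,0,0]]'; python3 -c "
from h import *
plan((.4615,-.0415,.115),7.7)"
```

```text
time: 9.28
position: [0.5091, -0.384, 0.2316]
tool_rot: [2.056, 2.364, 0.001]
ft_force: [-0.5, 0.6, -0.0]
grip_width: 0.68
grip_force: 0.0
t 9.28 pos [ 509.1 -384.   231.6] y angle 7.98 z [ 0.007 -0.006 -1.   ] w 59.2 gf 0.0 F [-0.5  0.6 -0. ]
 turn first [0.36 0.38 0.27]
 then shift after turn mm [345.8  -1.3 116.6] | shift in present axes [ 3.466e+02 -3.000e-01  1.143e+02]
```

```bash
python3 -m handwheel '[[0.06,0.055,0,0,0,0,0],[0.06,0.06,-0.001,0,0,0,0],[0.06,0.06,0,0,0,0,0],[0.06,0.06,0,0,0,0,0],[0.06,0.06,0,0,0,0,0],[0.06,0.051,0,0,0,0,0],[0.06,0,0,0.03,0,0,0],[0.06,0,0,0.02,0,0,0],[0.06,0,0,0,0,0,0],[0.06,0,0,0,0,0,0]]'; python3 -c "
from h import *
plan((.4615,-.0415,.115),7.7)"
```

```text
time: 10.52
position: [0.4578, -0.0404, 0.1767]
tool_rot: [2.062, 2.37, 0.0]
ft_force: [-0.3, -0.1, 0.2]
grip_width: 0.687
grip_force: 0.0
t 10.53 pos [457.8 -40.4 176.7] y angle 7.95 z [ 0.  0. -1.] w 59.8 gf 0.0 F [-0.3 -0.1  0.2]
 turn first [ 0.02 -0.01  0.25]
 then shift after turn mm [-1.5  3.5 61.7] | shift in present axes [-1.6  3.5 61.7]
```

```bash
python3 -m handwheel '[[0.06,-0.0015,0.0035,0.02,0,0,0],[0.06,0,0,0.025,0,0,0],[0.06,0,0,0.0157,0,0,0],[0.06,0,0,0,0,0,0],[0.06,0,0,0,0,0,0],[0.0,0,0,0,0,0,0],[0.0,0,0,0,0,0,0],[0.0,0,0,0,0,0,0],[0.0,0,0,0,0,0,0]]' 25; python3 -c "
from h import *
plan((.505,-.310,.108),7.7)"
```

```text
time: 11.65
position: [0.4614, -0.0414, 0.1158]
tool_rot: [2.062, 2.37, -0.0]
ft_force: [-1.2, -0.2, 0.4]
grip_width: 0.385
grip_force: 25.0
t 11.65 pos [461.4 -41.4 115.8] y angle 7.97 z [ 0. -0. -1.] w 33.5 gf 25.0 F [-1.2 -0.2  0.4]
 turn first [0.01 0.02 0.27]
 then shift after turn mm [-272.1    7.2    7.8] | shift in present axes [-272.1    6.     7.9]
```

```bash
python3 -m handwheel '[[0,0,0,-0.02,0,0,0],[0,0,0,-0.03,0,0,0],[0,-0.02,0,-0.02,0,0,0],[0,-0.045,0.003,0,0,0,0],[0,-0.05,0.003,0,0,0,0],[0,-0.05,0,0,0,0,0],[0,-0.05,0,0,0,0,0],[0,-0.04,0,0,0,0,0],[0,-0.017,0,0,0,0,0],[0,0,0,0.02,0,0,0],[0,0,0,0.02,0,0,0],[0,0,0,0.02,0,0,0]]'; python3 -m handwheel '[[0,0,0,0,0,0,0],[0,0,0,0.008,0,0,0],[0,0,0,0,0,0,0],[0,0,0,0,0,0,0]]'; python3 -c "
from h import *
plan((.505,-.310,.1085),7.7)"
```

```text
time: 13.15
position: [0.5046, -0.3076, 0.1237]
tool_rot: [-2.058, -2.372, 0.0]
ft_force: [0.4, -0.7, -3.1]
grip_width: 0.383
grip_force: 25.0
time: 13.65
position: [0.5053, -0.3101, 0.1182]
tool_rot: [2.061, 2.37, -0.0]
ft_force: [-0.4, 0.4, -2.7]
grip_width: 0.38
grip_force: 25.0
t 13.65 pos [ 505.3 -310.1  118.2] y angle 7.96 z [ 0.001 -0.001 -1.   ] w 33.1 gf 25.0 F [-0.4  0.4 -2.7]
 turn first [0.04 0.04 0.26]
 then shift after turn mm [ 0.1 -0.3  9.7] | shift in present axes [ 0.1 -0.3  9.7]
```

```bash
python3 -m handwheel '[[0,0,0,0.005,0,0,0],[0,0,0,0.003,0,0,0],[0,0,0,0.0015,0,0,0],[0,0,0,0.0005,0,0,0],[0,0,0,0,0,0,0],[0,0,0,0,0,0,0]]'; python3 -m handwheel '[[0.05,0,0,0,0,0,0],[0.06,0,0,0,0,0,0],[0.06,0,0,0,0,0,0],[0.06,0,0,-0.03,0,0,0],[0.06,0,0,-0.05,0,0,0],[0.06,0,0,-0.04,0,0,0],[0.06,0,0,0,0,0,0]]'; python3 -c "
from h import *
plan((.4537,.018,.110),7.7)"
```

```text
time: 14.4
position: [0.5051, -0.3102, 0.1088]
tool_rot: [2.061, 2.37, -0.001]
ft_force: [-2.6, -0.2, 5.7]
grip_width: 0.384
grip_force: 25.0
time: 15.28
position: [0.5071, -0.3106, 0.2315]
tool_rot: [2.057, 2.365, 0.001]
ft_force: [0.0, 0.2, -0.2]
grip_width: 0.688
grip_force: 0.0
t 15.28 pos [ 507.1 -310.6  231.5] y angle 7.97 z [ 0.006 -0.004 -1.   ] w 59.9 gf 0.0 F [ 0.   0.2 -0.2]
 turn first [0.3  0.28 0.27]
 then shift after turn mm [332.8  -8.8 121.5] | shift in present axes [333.4  -7.9 119.8]
```

```bash
python3 -m handwheel '[[0.06,0.053,-0.002,0,0,0,0],[0.06,0.06,-0.003,0,0,0,0],[0.06,0.06,0,0,0,0,0],[0.06,0.06,0,0,0,0,0],[0.06,0.055,0,0,0,0,0],[0.06,0.045,0,0,0,0,0],[0.06,0,0,0.03,0,0,0],[0.06,0,0,0.02,0,0,0],[0.06,0,0,0,0,0,0],[0.06,0,0,0,0,0,0]]'; python3 -c "
from h import *
plan((.4537,.018,.110),7.7)"
```

```text
time: 16.52
position: [0.454, 0.0192, 0.1779]
tool_rot: [-2.062, -2.37, -0.0]
ft_force: [0.2, 0.4, -0.2]
grip_width: 0.686
grip_force: 0.0
t 16.52 pos [454.   19.2 177.9] y angle 7.95 z [ 0.  0. -1.] w 59.7 gf 0.0 F [ 0.2  0.4 -0.2]
 turn first [ 0.01 -0.01  0.25]
 then shift after turn mm [-1.1 -0.5 67.9] | shift in present axes [-1.1 -0.5 67.9]
```

```bash
python3 -m handwheel '[[0.06,-0.001,-0.0005,0.025,0,0,0],[0.06,0,0,0.025,0,0,0],[0.06,0,0,0.0179,0,0,0],[0.06,0,0,0,0,0,0],[0.06,0,0,0,0,0,0],[0.0,0,0,0,0,0,0],[0.0,0,0,0,0,0,0],[0.0,0,0,0,0,0,0],[0.0,0,0,0,0,0,0]]' 25; python3 -c "
from h import *
plan((.505,-.240,.103),7.7)"
```

```text
time: 17.65
position: [0.4535, 0.0181, 0.1098]
tool_rot: [2.062, 2.37, -0.0]
ft_force: [-1.5, -0.1, 1.6]
grip_width: 0.336
grip_force: 25.0
t 17.65 pos [453.5  18.1 109.8] y angle 7.96 z [-0. -0. -1.] w 29.2 gf 25.0 F [-1.5 -0.1  1.6]
 turn first [-0.    0.01  0.26]
 then shift after turn mm [-262.7   16.5    6.8] | shift in present axes [-262.8   15.3    6.9]
```

```bash
python3 -m handwheel '[[0,0,0,-0.02,0,0,0],[0,0,0,-0.03,0,0,0],[0,-0.02,0,-0.02,0,0,0],[0,-0.045,0.005,0,0,0,0],[0,-0.05,0.005,0,0,0,0],[0,-0.05,0.005,0,0,0,0],[0,-0.045,0,0,0,0,0],[0,-0.035,0,0,0,0,0],[0,-0.018,0,0,0,0,0],[0,0,0,0.02,0,0,0],[0,0,0,0.02,0,0,0],[0,0,0,0.02,0,0,0]]'; python3 -m handwheel '[[0,0,0,0,0,0,0],[0,0,0,0.008,0,0,0],[0,0,0,0,0,0,0],[0,0,0,0,0,0,0]]'; python3 -c "
from h import *
plan((.505,-.240,.1025),7.7)"
```

```text
time: 19.15
position: [0.5043, -0.2381, 0.1177]
tool_rot: [-2.058, -2.372, 0.0]
ft_force: [0.2, 0.1, -3.5]
grip_width: 0.34
grip_force: 25.0
time: 19.65
position: [0.5051, -0.2404, 0.1123]
tool_rot: [2.061, 2.37, 0.0]
ft_force: [0.5, 0.2, -2.3]
grip_width: 0.338
grip_force: 25.0
t 19.65 pos [ 505.1 -240.4  112.3] y angle 7.96 z [ 0.001 -0.001 -1.   ] w 29.4 gf 25.0 F [ 0.5  0.2 -2.3]
 turn first [0.04 0.04 0.26]
 then shift after turn mm [ 0.4 -0.1  9.8] | shift in present axes [ 0.4 -0.1  9.8]
```

```bash
python3 -m handwheel '[[0,0,0,0.005,0,0,0],[0,0,0,0.003,0,0,0],[0,0,0,0.0015,0,0,0],[0,0,0,0.0005,0,0,0],[0,0,0,0,0,0,0],[0,0,0,0,0,0,0]]'; python3 -m handwheel '[[0.05,0,0,0,0,0,0],[0.087,0,0,0,0,0,0],[0.087,0,0,0,0,0,0],[0.087,0,0,-0.03,0,0,0],[0.087,0,0,-0.06,0,0,0],[0.087,0,0,-0.06,0,0,0],[0.087,0.05,0,-0.05,0,0,0],[0.087,0.05,0,0,0,0,0],[0.087,0.04,0,0,0,0,0],[0.087,0,0,0,0,0,0],[0.087,0,0,0,0,0,0]]'; python3 -c "
from h import *
i=ctrl.camera_info('wrist');im,d=ctrl.get_image('wrist');np.savez('w1.npz',im=im,d=d,**i);cv2.imwrite('pics/w1.png',im)
im,d=ctrl.get_image('side');np.savez('side1.npz',im=im,d=d)
cv2.imwrite('pics/s1.png',np.hstack([cv2.resize(im[60:240,200:360],None,fx=2.5,fy=2.5)]))
plan((.45,.17,.36),11)"
```

```text
time: 20.4
position: [0.5049, -0.2406, 0.1029]
tool_rot: [2.062, 2.37, -0.001]
ft_force: [-3.3, 0.1, 5.8]
grip_width: 0.337
grip_force: 25.0
time: 21.78
position: [0.4862, -0.1082, 0.2959]
tool_rot: [2.062, 2.369, -0.001]
ft_force: [-0.1, -0.3, 0.7]
grip_width: 0.999
grip_force: 0.0
t 21.88 pos [ 486.1 -108.8  295.6] y angle 7.84 z [-0.  0. -1.] w 87.1 gf 0.0 F [-0.   0.7  0.3]
 turn first [-0.02 -0.01 -3.16]
 then shift after turn mm [280.6  17.7 -64.4] | shift in present axes [281.1   2.2 -64.3]
```

View pics/s1.png

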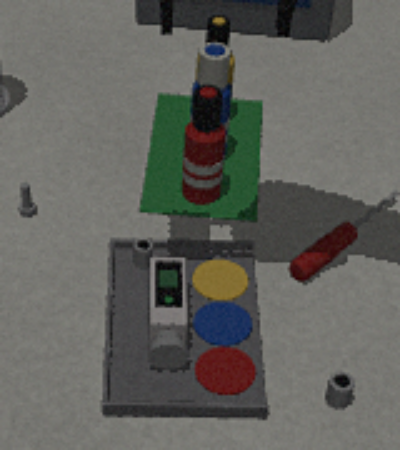

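View pics/w1.png

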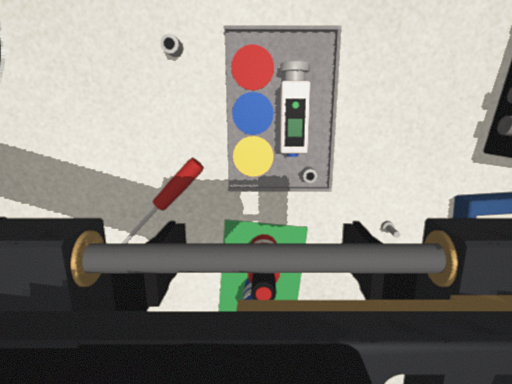

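All three bottles stand on the mat. The wrist view shows the discs bare at (252,67), (252,113) and (253,156), and the gauge top at (295,117). Now I'll measure them and move on to look at the dock.

```bash
python3 - <<'E'
from h import *
f=np.load("w1.npz");im=f["im"];i={k:f[k] for k in("intrinsics","R","t")}
D={"red":((0,120,70),(8,255,255)),"blue":((100,120,60),(125,255,255)),"yellow":((18,100,60),(34,255,255))}
for k,(lo,hi) in D.items():
    for s,c,l in blobs(mask(im,lo,hi),300):
        if 220<c[0]<300 and c[1]<200:
            v,u=np.nonzero(l);p=cast(np.c_[u,v],.01,i)*1000;print(k,s,p.mean(0).round(1),rect(l,.01,i))
m=cv2.inRange(im,np.array((150,)*3),np.array((255,)*3));m[:,:275]=0;m[:,318:]=0;m[:78]=0;m[160:]=0
b=max(blobs(m),key=lambda b:b[0][4]);print("gauge top",b[0],rect(b[2],.052,i))
E
python3 -m handwheel '[[0.087,0,0,-0.032,0,0,-3.2],[0.087,0.05,0.003,-0.032,0,0,0],[0.087,0.06,0.005,0,0,0,0],[0.087,0.06,0.005,0,0,0,0],[0.087,0.06,0.005,0,0,0,0],[0.087,0.05,0,0,0,0,0],[0.087,0,0,0,0,0,0],[0.087,0,0,0,0,0,0]]'
python3 -c "
from h import *
i=ctrl.camera_info('wrist');im,d=ctrl.get_image('wrist');np.savez('w2.npz',im=im,d=d,**i);cv2.imwrite('pics/w2.png',im)
plan()"
```

```text
red [ 231   45   43   45 1519] [453.5  17.6] (array([453.2,  17.1]), array([56.6, 55.4]), 8.0)
blue [ 233   92   40   42 1336] [461.5 -41.6] (array([461.5, -41.5]), array([54.6, 55.3]), 8.0)
yellow [ 233  136   40   41 1283] [ 469.6 -101. ] (array([ 469.4, -101.7]), array([56.4, 57.7]), 8.0)
gauge top [ 281   78   30   76 1143] (array([516.9, -38.7]), array([36.2, 92.1]), 7.9)
time: 22.88
position: [0.4504, 0.1692, 0.3598]
tool_rot: [-1.997, -2.425, 0.0]
ft_force: [0.1, -0.6, 0.3]
grip_width: 1.001
grip_force: 0.0
t 22.93 pos [450.5 168.7 359.7] y angle 10.97 z [-0. -0. -1.] w 86.9 gf 0.0 F [ 0.1 -0.6  0.1]
```

View pics/w2.png

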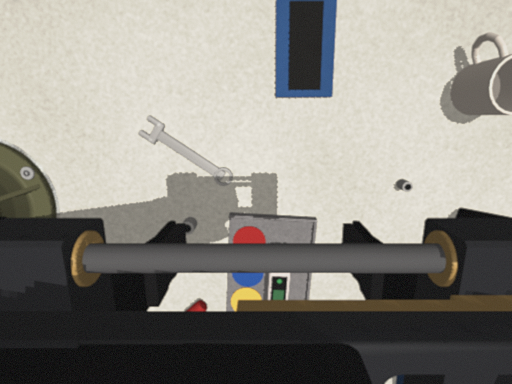

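The dock is cut off at the top of this frame (pad at (306,45)), so I'll go further along.

```bash
python3 -m handwheel '[[0.087,0.05,0.002,0,0,0,0],[0.087,0.055,0.005,0,0,0,0],[0.087,0.05,0.005,0,0,0,0],[0.087,0,0,0,0,0,0],[0.087,0,0,0,0,0,0]]'
python3 -c "
from h import *
i=ctrl.camera_info('wrist');im,d=ctrl.get_image('wrist');np.savez('w3.npz',im=im,d=d,**i)
w=np.load('w1.npz')['im'][50:165,265:325]
cv2.imwrite('pics/w3.png',np.hstack([im[:384,:500],cv2.resize(w,(200,384),interpolation=cv2.INTER_NEAREST)]))
plan((.508,-.038,.15),7.9)"
```

```text
time: 23.55
position: [0.4326, 0.3236, 0.3592]
tool_rot: [-1.997, -2.424, 0.002]
ft_force: [0.2, -0.3, -0.2]
grip_width: 1.001
grip_force: 0.0
t 23.6 pos [433.1 322.8 359.4] y angle 10.92 z [-0.    -0.001 -1.   ] w 87.0 gf 0.0 F [ 0.5 -0.7  0.3]
 turn first [-0.03  0.07  3.02]
 then shift after turn mm [-367.7   24.6  209.4] | shift in present axes [-368.2    5.4  209.9]
```

View pics/w3.png

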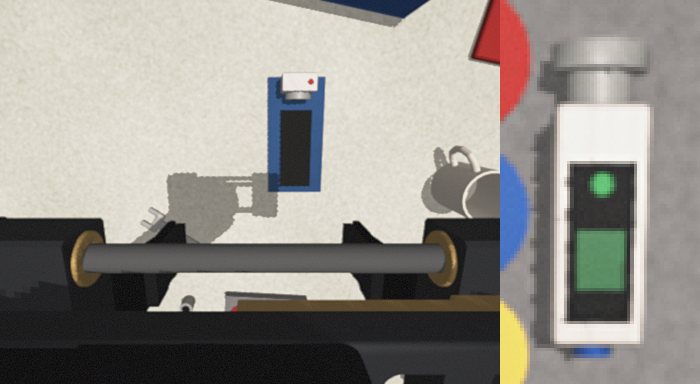

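Run:
```python
from h import *
f=np.load("w1.npz");i={k:f[k] for k in("intrinsics","R","t")}
p=cast([(295.7,80.8),(294.1,153)],.052,i)*1000;d=p[0]-p[1];print("gauge ctr",p.mean(0).round(1),"len",np.hypot(*d).round(1),"yaw",np.degrees(np.arctan2(-d[0],d[1])).round(2))
im=f["im"];m=cv2.inRange(im,np.array((150,)*3),np.array((255,)*3));m[:,:275]=0;m[:,318:]=0;m[:82]=0;m[160:]=0
b=max(blobs(m),key=lambda b:b[0][4]);print("gauge top",b[0],rect(b[2],.052,i))
for n in("w3","w2"):
  f=np.load(n+".npz");im=f["im"];i={k:f[k] for k in("intrinsics","R","t")}
  s,c,l=max(blobs(mask(im[:230],(100,120,40),(125,255,255))),key=lambda b:b[0][4] if 260<b[1][0]<340 else 0)
  h=np.zeros((384,512),bool);h[:230]=l;print(n,"plate",s,rect(h,.004,i))
  x,y,w,hh=s[:4];g=im[y:y+hh,x:x+w].max(2)<60;q=np.zeros((384,512),np.uint8);q[y:y+hh,x:x+w]=g
  s,c,l=max(blobs(q),key=lambda b:b[0][4]);print(" pad",s,rect(l>0,.01,i))
  if n=="w3":
    for r in range(113,184,10):
        u=np.nonzero(l[r])[0];print(r,u[0],u[-1],(cast([((u[0]+u[-1])/2,r)],.01,i)[0]*1000).round(1),end=";")
```

```text
gauge ctr [517.1 -40.3] len 88.8 yaw 8.09
gauge top [ 281   82   30   72 1069] (array([517.3, -41. ]), array([36.2, 87.4]), 8.0)
w3 plate [ 269   78   55  113 2886] (array([476.9, 365.5]), array([ 86.2, 180.7]), 11.2)
 pad [ 280  111   31   75 2165] (array([480.1, 345.8]), array([ 47.8, 120.4]), 11.1)
113 281 310 [468.9 401.8];123 281 310 [472.3 386.6];133 281 309 [474.9 371.1];143 281 309 [478.3 355.5];153 281 309 [481.9 339.6];163 280 308 [483.8 323.1];173 281 308 [488.3 306.9];183 281 308 [491.9 290.3];w2 plate [ 276    0   60   97 2561] (array([480.8, 342.4]), array([ 87.7, 136.1]), 11.2)
 pad [ 289    2   34   87 2752] (array([479.7, 345.8]), array([ 48.2, 120. ]), 11.2)
```

```bash
python3 -m handwheel '[[0.06,-0.05,0,0,0,0,2.9],[0.06,-0.06,0.004,0,0,0,0],[0.06,-0.06,0.004,0,0,0,0],[0.06,-0.06,0.004,0.04,0,0,0],[0.06,-0.06,0.004,0.05,0,0,0],[0.06,-0.055,0.006,0.05,0,0,0],[0.06,-0.02,0.01,0.05,0,0,0],[0.06,0,0,0.03,0,0,0],[0.06,0,0,0.02,0,0,0],[0.06,0,0,0,0,0,0],[0.06,0,0,0,0,0,0]]' 40
python3 -c "
from h import *
plan((.5165,-.0355,.016),8)"
```

```text
time: 24.98
position: [0.5125, -0.0029, 0.1449]
tool_rot: [2.055, 2.373, 0.001]
ft_force: [0.3, 1.2, 0.0]
grip_width: 0.69
grip_force: 0.0
t 24.98 pos [512.5  -2.9 144.9] y angle 8.23 z [ 0.002 -0.001 -1.   ] w 60.0 gf 0.0 F [0.3 1.2 0. ]
 turn first [0.13 0.08 0.23]
 then shift after turn mm [-32.8  -0.6 128.9] | shift in present axes [-32.7  -1.  129. ]
```

```bash
python3 -m handwheel '[[0.06,-0.0325,-0.0005,0,0,0,0.2],[0.06,0,0,0.03,0,0,0],[0.06,0,0,0.03,0,0,0],[0.06,0,0,0.015,0,0,0],[0.06,0,0,0,0,0,0],[0.06,0,0,0,0,0,0]]'
python3 -c "
from h import *
plan((.5165,-.0355,.016),8)"
```

```text
time: 25.72
position: [0.5169, -0.0346, 0.0698]
tool_rot: [2.058, 2.371, 0.002]
ft_force: [-0.1, 1.3, 0.2]
grip_width: 0.69
grip_force: 0.0
t 25.73 pos [516.9 -34.6  69.8] y angle 8.08 z [ 0.002 -0.001 -1.   ] w 60.0 gf 0.0 F [-0.1  1.3  0.2]
 turn first [0.12 0.05 0.08]
 then shift after turn mm [-0.8 -0.5 53.8] | shift in present axes [-0.8 -0.6 53.8]
```

```bash
python3 -m handwheel '[[0.06,-0.0008,-0.0005,0.02,0,0,0],[0.06,0,0,0.02,0,0,0],[0.06,0,0,0.0138,0,0,0],[0.06,0,0,0,0,0,0],[0.06,0,0,0,0,0,0],[0,0,0,0,0,0,0],[0,0,0,0,0,0,0],[0,0,0,0,0,0,0],[0,0,0,0,0,0,0]]' 40
python3 -c "
from h import *
plan((.4813,.3382,.12),11.2)"
```

```text
time: 26.85
position: [0.5156, -0.0357, 0.0149]
tool_rot: [2.059, 2.372, 0.0]
ft_force: [0.3, -0.9, 1.5]
grip_width: 0.409
grip_force: 40.0
t 26.85 pos [515.6 -35.7  14.9] y angle 8.07 z [ 0.001 -0.    -1.   ] w 35.5 gf 40.0 F [ 0.3 -0.9  1.5]
 turn first [ 0.03  0.02 -3.13]
 then shift after turn mm [ 373.5   39.  -105.1] | shift in present axes [ 375.    18.5 -105.3]
```

```bash
python3 -m handwheel '[[0,0,0,-0.02,0,0,0],[0,0,0,-0.035,0,0,0],[0,0,0,-0.03,0,0,-1.6],[0,0.03,0.003,0,0,0,-1.5],[0,0.045,0.005,0,0,0,0],[0,0.05,0.006,0,0,0,0],[0,0.05,0.006,0,0,0,0],[0,0.05,0.006,0,0,0,0],[0,0.05,0.005,0,0,0,0],[0,0.045,0.004,0,0,0,0],[0,0.03,0.003,0,0,0,0],[0,0.0,0,0,0,0,0]]'
python3 -m handwheel '[[0,0,0,0,0,0,0],[0,0,0,0,0,0,0]]'
python3 -c "
from h import *
plan((.4803,.3431,.06),11.2)"
```

```text
time: 28.35
position: [0.4836, 0.3186, 0.1005]
tool_rot: [-1.987, -2.431, -0.002]
ft_force: [0.4, -0.5, -3.8]
grip_width: 0.407
grip_force: 40.0
time: 28.6
position: [0.4863, 0.3133, 0.0995]
tool_rot: [1.997, 2.424, -0.002]
ft_force: [0.6, -0.4, -5.1]
grip_width: 0.411
grip_force: 40.0
t 28.6 pos [486.3 313.3  99.5] y angle 11.03 z [-0.    -0.001 -1.   ] w 35.7 gf 40.0 F [ 0.6 -0.4 -5.1]
 turn first [-0.02  0.08 -0.17]
 then shift after turn mm [30.4 -0.1 39.5] | shift in present axes [30.4 -0.1 39.5]
```

```bash
python3 -m handwheel '[[0,0.02,0,0,0,0,-0.15],[0,0.0104,0,0.015,0,0,0],[0,0,0,0.025,0,0,0],[0,0,0,0,0,0,0],[0,0,0,0,0,0,0],[0,0,0,0,0,0,0]]'
python3 -c "
from h import *
i=ctrl.camera_info('wrist');im,d=ctrl.get_image('wrist');np.savez('w4.npz',im=im,d=d,**i);
im2,d=ctrl.get_image('side');np.savez('side4.npz',im=im2,d=d)
im3,d=ctrl.get_image('scene')
cv2.imwrite('pics/w4.png',np.hstack([cv2.resize(im[:,:],None,fx=.75,fy=.75),cv2.resize(im2[284:,205:315],(200,182)) .repeat(1,0) if 0 else cv2.copyMakeBorder(cv2.resize(im2[284:,205:315],(220,200)),0,88,0,0,0),cv2.resize(im3[80:160,280:360],(180,180)) if 0 else cv2.copyMakeBorder(cv2.resize(im3[80:160,280:360],(180,180)),0,108,0,0,0)]))
plan((.4803,.3431,.017),11.2)"
```

```text
time: 29.35
position: [0.4804, 0.3452, 0.0605]
tool_rot: [1.992, 2.429, 0.002]
ft_force: [-0.3, 0.3, -4.8]
grip_width: 0.41
grip_force: 40.0
t 29.5 pos [480.1 345.1  60.3] y angle 11.3 z [ 0.001  0.    -1.   ] w 35.7 gf 40.0 F [ 0.7  0.  -4.5]
 turn first [ 0.06 -0.01  0.1 ]
 then shift after turn mm [-2.  -0.2 43.3] | shift in present axes [-2.  -0.3 43.3]
```

View pics/w4.png

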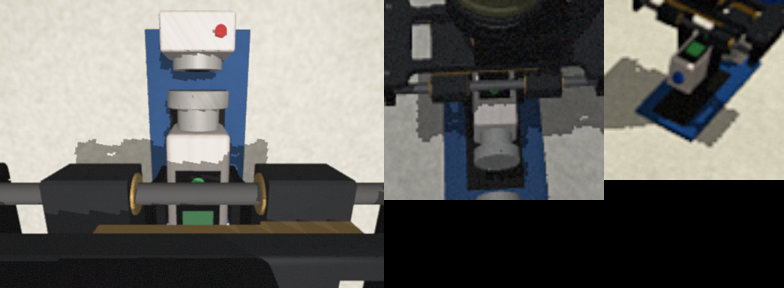

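```bash
python3 -m handwheel '[[0,-0.002,0,0.015,0,0,0],[0,0,0,0.015,0,0,0],[0,0,0,0.008,0,0,0],[0,0,0,0.003,0,0,0],[0,0,0,0,0,0,0],[0,0,0,0,0,0,0]]'
python3 -c "
from h import *
plan((.4803,.3431,.017),11.2)"
```

```text
time: 30.25
position: [0.4804, 0.3434, 0.019]
tool_rot: [1.991, 2.43, 0.001]
ft_force: [-0.4, 1.1, -4.5]
grip_width: 0.413
grip_force: 40.0
t 30.25 pos [480.4 343.4  19. ] y angle 11.32 z [ 0.001  0.    -1.   ] w 35.9 gf 40.0 F [-0.4  1.1 -4.5]
 turn first [ 0.04 -0.02  0.12]
 then shift after turn mm [-0.3 -0.1  2. ] | shift in present axes [-0.3 -0.1  2. ]
```

```bash
python3 -m handwheel '[[0,0,0,0.001,0,0,0],[0,0,0,0.001,0,0,0],[0,0,0,0.0005,0,0,0],[0,0,0,0,0,0,0],[0,0,0,0,0,0,0]]'
python3 -c "
from h import *
i=ctrl.camera_info('wrist');im,d=ctrl.get_image('wrist');np.savez('w5.npz',im=im,d=d,**i);
cv2.imwrite('pics/w5.png',cv2.resize(im[0:240,170:350],None,fx=2.5,fy=2.5,interpolation=cv2.INTER_CUBIC))
plan()"
```

```text
time: 30.88
position: [0.4803, 0.3431, 0.0169]
tool_rot: [1.991, 2.429, 0.0]
ft_force: [-2.3, -2.6, 6.2]
grip_width: 0.409
grip_force: 40.0
t 30.93 pos [480.3 343.1  16.9] y angle 11.31 z [ 0.001 -0.    -1.   ] w 35.5 gf 40.0 F [-2.4 -2.8  5.6]
```

View pics/w5.png

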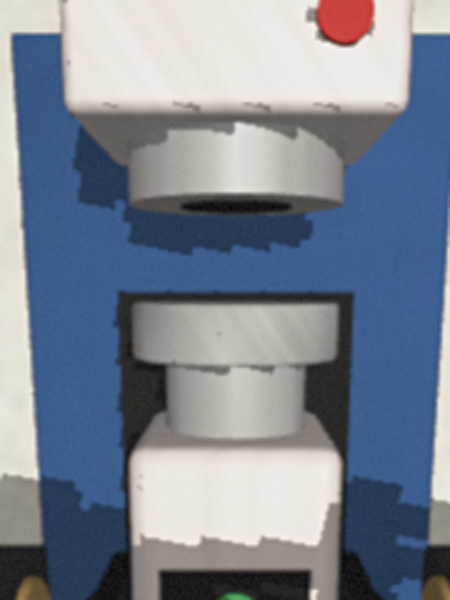

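Run:
```python
from h import *
f=np.load("w5.npz");i={k:f[k] for k in("intrinsics","R","t")}
a=np.radians(11.2);ex=np.array([np.cos(a),np.sin(a)]);ey=np.array([-np.sin(a),np.cos(a)]);o=np.array([481.3,338.2])
for n,u,v,z in(("flange top edge (68)",235,300,.051),("box L",130,455,.054),("box R",341,455,.054),("pad far L",120,293,.01),("pad far R",352,293,.01),("padL near",122,450,.01),("padR near",349,450,.01),("flange L",132,335,.032),("flange R",339,335,.032),("port low lip z?",235,212,.02)):
    p=cast([(170+u/2.5,v/2.5)],z,i)[0]*1000-o;print(n,(p@ex).round(1),(p@ey).round(1))
```

```text
flange top edge (68) 0.2 69.2
box L -17.0 44.5
box R 17.7 44.6
pad far L -24.0 70.1
pad far R 24.9 70.2
padL near -24.7 36.3
padR near 25.6 36.4
flange L -18.9 62.6
flange R 19.6 62.7
port low lip z? 0.2 85.4
```

Everything agrees with the dock frame to within about 1 mm: the pad's far edge is at 70 mm, the box end at 44.5 mm, and the lateral offset is 0. I'll release.

```bash
python3 -m handwheel '[[0.045,0,0,0,0,0,0],[0.06,0,0,0,0,0,0],[0.06,0,0,0,0,0,0],[0.06,0,0,-0.02,0,0,0],[0.06,0,0,-0.04,0,0,0],[0.06,0,0,-0.06,0,0,0],[0.06,0,0,-0.06,0,0,0],[0.06,0,0,-0.06,0,0,3.3],[0.06,0,0,-0.04,0,0,0],[0.06,0,0,0,0,0,0],[0.06,0,0,0,0,0,0]]' 25
python3 -c "
from h import *
i=ctrl.camera_info('wrist');im,d=ctrl.get_image('wrist');np.savez('w6.npz',im=im,d=d,**i);
a=np.radians(11.2);ex=np.array([np.cos(a),np.sin(a)]);ey=np.array([-np.sin(a),np.cos(a)]);o=np.array([481.3,338.2])
cv2.imwrite('pics/w6.png',cv2.resize(im[0:300,170:400],None,fx=2,fy=2,interpolation=cv2.INTER_CUBIC))
plan((.5049,-.2406,.1028),7.97)"
```

```text
time: 32.3
position: [0.4798, 0.3429, 0.2961]
tool_rot: [2.06, 2.371, -0.0]
ft_force: [0.7, -0.7, -0.2]
grip_width: 0.686
grip_force: 0.0
t 32.35 pos [479.6 342.6 295.3] y angle 8.03 z [-0.001 -0.001 -1.   ] w 60.1 gf 0.0 F [ 0.   0.5 -0.4]
 turn first [-0.07  0.06  0.06]
 then shift after turn mm [-581.   -55.9  192.5] | shift in present axes [-580.8  -56.3  193.2]
```

View pics/w6.png

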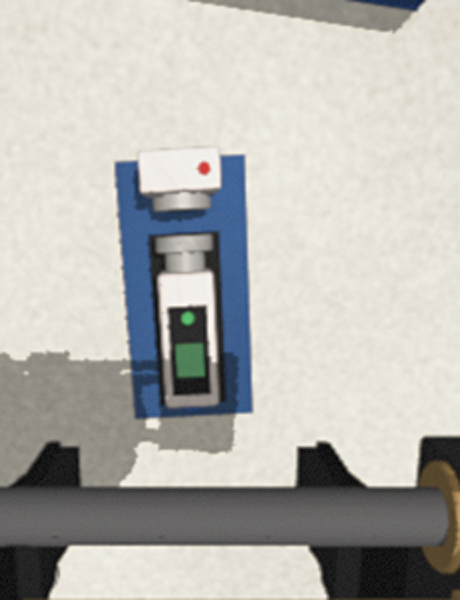

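The gauge sits flat, centred and square on the pad, with the flange at (185,245) facing the port at (182,200). Next I'll return the bottles, red first.

```bash
python3 -m handwheel '[[0.06,-0.05,-0.006,0,0,0,0],[0.06,-0.06,-0.006,0,0,0,0],[0.06,-0.06,-0.006,0,0,0,0],[0.06,-0.06,-0.006,0,0,0,0],[0.06,-0.06,-0.006,0,0,0,0],[0.06,-0.06,-0.006,0,0,0,0],[0.06,-0.06,-0.006,0,0,0,0],[0.06,-0.06,-0.006,0,0,0,0],[0.06,-0.06,-0.006,0,0,0,0],[0.06,-0.05,-0.002,0,0,0,0],[0.06,0,0,0,0,0,0],[0.06,0,0,0,0,0,0]]' 25
python3 -c "
from h import *
plan((.5049,-.2406,.1028),7.97)"
```

```text
time: 33.85
position: [0.5051, -0.2381, 0.2949]
tool_rot: [-2.058, -2.37, -0.001]
ft_force: [0.8, -0.5, 0.3]
grip_width: 0.693
grip_force: 0.0
t 33.85 pos [ 505.1 -238.1  294.9] y angle 8.05 z [-0.002  0.002 -1.   ] w 60.3 gf 0.0 F [ 0.8 -0.5  0.3]
 turn first [-0.08 -0.15  0.08]
 then shift after turn mm [ -2.4  -0.6 192.1] | shift in present axes [ -2.9  -0.3 192.1]
```

```bash
python3 -m handwheel '[[0.06,-0.002,0,0.04,0,0,0],[0.06,0,0,0.04,0,0,0],[0.06,0,0,0.03,0,0,0],[0.06,0,0,0.01,0,0,0],[0.06,0,0,0,0,0,0],[0.06,0,0,0,0,0,0]]'
python3 -c "
from h import *
plan((.5049,-.2406,.1028),7.97)"
```

```text
time: 34.6
position: [0.5068, -0.2409, 0.1777]
tool_rot: [2.058, 2.37, 0.001]
ft_force: [0.8, 0.9, 0.7]
grip_width: 0.686
grip_force: 0.0
t 34.6 pos [ 506.8 -240.9  177.7] y angle 8.06 z [ 0.002 -0.001 -1.   ] w 59.7 gf 0.0 F [0.8 0.9 0.7]
 turn first [0.1  0.09 0.09]
 then shift after turn mm [ 0.6 -1.9 74.9] | shift in present axes [ 0.7 -2.  74.9]
```

```bash
python3 -m handwheel '[[0.06,0.0005,-0.001,0.025,0,0,0],[0.06,0,0,0.025,0,0,0],[0.06,0,0,0.0165,0,0,0],[0.06,0,0,0.008,0,0,0],[0.06,0,0,0,0,0,0],[0,0,0,0,0,0,0],[0,0,0,0,0,0,0],[0,0,0,0,0,0,0],[0,0,0,0,0,0,0],[0,0,0,-0.02,0,0,0],[0,0,0,-0.03,0,0,0],[0,0,0,-0.02,0,0,0]]' 25
python3 -c "
from h import *
plan((.4535,.0178,.1098),7.97)"
```

```text
time: 36.1
position: [0.5054, -0.2407, 0.1738]
tool_rot: [2.059, 2.37, 0.0]
ft_force: [-0.0, 0.1, -2.5]
grip_width: 0.335
grip_force: 25.0
t 36.1 pos [ 505.4 -240.7  173.8] y angle 8.03 z [ 0.002 -0.001 -1.   ] w 29.1 gf 25.0 F [-0.   0.1 -2.5]
 turn first [0.08 0.07 0.06]
 then shift after turn mm [263.2 -15.5  64. ] | shift in present axes [263.3 -15.4  63.7]
```

```bash
python3 -m handwheel '[[0,0.02,-0.002,0,0,0,0],[0,0.045,-0.003,0,0,0,0],[0,0.05,-0.004,0,0,0,0],[0,0.05,-0.004,0,0,0,0],[0,0.05,-0.0025,0,0,0,0],[0,0.033,0,0,0,0,0],[0,0.0153,0,0.01,0,0,0],[0,0,0,0.02,0,0,0],[0,0,0,0.015,0,0,0],[0,0,0,0.005,0,0,0],[0,0,0,0,0,0,0],[0,0,0,0,0,0,0]]'
python3 -c "
from h import *
plan((.4535,.0178,.1098),7.97)"
```

```text
time: 37.6
position: [0.4532, 0.0178, 0.1221]
tool_rot: [2.061, 2.37, 0.001]
ft_force: [0.5, -0.1, -2.1]
grip_width: 0.335
grip_force: 25.0
t 37.6 pos [453.2  17.8 122.1] y angle 7.99 z [ 0.001 -0.    -1.   ] w 29.2 gf 25.0 F [ 0.5 -0.1 -2.1]
 turn first [0.04 0.01 0.02]
 then shift after turn mm [-0.   0.3 12.3] | shift in present axes [-0.   0.3 12.3]
```

```bash
python3 -m handwheel '[[0,0,0.0003,0.006,0,0,0],[0,0,0,0.003,0,0,0],[0,0,0,0.0015,0,0,0],[0,0,0,0.001,0,0,0],[0,0,0,0,0,0,0],[0,0,0,0,0,0,0],[0,0,0,0,0,0,0]]'
python3 -c "
from h import *
plan((.4535,.0178,.1098),7.97)"
```

```text
time: 38.48
position: [0.4531, 0.0179, 0.1102]
tool_rot: [2.061, 2.371, -0.0]
ft_force: [0.3, -0.1, -3.6]
grip_width: 0.34
grip_force: 25.0
t 38.48 pos [453.1  17.9 110.2] y angle 8.02 z [ 0. -0. -1.] w 29.6 gf 25.0 F [ 0.3 -0.1 -3.6]
 turn first [0.01 0.01 0.05]
 then shift after turn mm [-0.1  0.4  0.4] | shift in present axes [-0.1  0.4  0.4]
```

```bash
python3 -m handwheel '[[0,0,0,0.0005,0,0,0],[0,0,0,0.0005,0,0,0],[0,0,0,0,0,0,0],[0,0,0,0,0,0,0]]'
python3 -m handwheel '[[0.045,0,0,0,0,0,0],[0.06,0,0,0,0,0,0],[0.06,0,0,0,0,0,0],[0.06,0,0,-0.02,0,0,0],[0.06,0,0,-0.05,0,0,0],[0.06,0,0,-0.05,0,0,0],[0.06,0,0,0,0,0,0]]'
python3 -c "
from h import *
plan((.5051,-.3102,.1087),7.97)"
```

```text
time: 38.98
position: [0.453, 0.0179, 0.1091]
tool_rot: [2.061, 2.371, -0.0]
ft_force: [0.5, -0.3, -2.5]
grip_width: 0.338
grip_force: 25.0
time: 39.85
position: [0.4557, 0.0179, 0.2329]
tool_rot: [2.056, 2.366, 0.004]
ft_force: [-0.4, 0.3, -0.2]
grip_width: 0.691
grip_force: 0.0
t 39.85 pos [455.7  17.9 232.9] y angle 8.0 z [ 0.007 -0.003 -1.   ] w 60.1 gf 0.0 F [-0.4  0.3 -0.2]
 turn first [0.39 0.21 0.03]
 then shift after turn mm [-331.8    3.5  124.2] | shift in present axes [-331.3    2.4  125.4]
```

```bash
python3 -m handwheel '[[0.06,-0.05,0.003,0,0,0,0],[0.06,-0.06,0,0,0,0,0],[0.06,-0.06,0,0,0,0,0],[0.06,-0.06,0,0,0,0,0],[0.06,-0.06,0,0,0,0,0],[0.06,-0.0418,0,0,0,0,0],[0.06,0,0,0.03,0,0,0],[0.06,0,0,0.02,0,0,0],[0.06,0,0,0,0,0,0],[0.06,0,0,0,0,0,0]]'
python3 -c "
from h import *
plan((.5051,-.3102,.1087),7.97)"
```

```text
time: 41.1
position: [0.5028, -0.3097, 0.1799]
tool_rot: [2.059, 2.372, -0.0]
ft_force: [0.4, -0.3, 0.0]
grip_width: 0.69
grip_force: 0.0
t 41.1 pos [ 502.8 -309.7  179.9] y angle 8.09 z [ 0.001 -0.001 -1.   ] w 60.0 gf 0.0 F [ 0.4 -0.3  0. ]
 turn first [0.04 0.05 0.12]
 then shift after turn mm [-0.8  2.2 71.2] | shift in present axes [-0.8  2.2 71.2]
```

```bash
python3 -m handwheel '[[0.06,-0.0008,0.0022,0.025,0,0,0.1],[0.06,0,0,0.025,0,0,0],[0.06,0,0,0.015,0,0,0],[0.06,0,0,0.006,0,0,0],[0.06,0,0,0,0,0,0],[0,0,0,0,0,0,0],[0,0,0,0,0,0,0],[0,0,0,0,0,0,0],[0,0,0,0,0,0,0],[0,0,0,-0.02,0,0,0],[0,0,0,-0.03,0,0,0],[0,0,0,-0.02,0,0,0]]' 25
python3 -c "
from h import *
plan((.4615,-.0416,.1158),7.97)"
```

```text
time: 42.6
position: [0.5052, -0.3108, 0.1804]
tool_rot: [2.061, 2.368, 0.0]
ft_force: [0.1, -0.3, -2.8]
grip_width: 0.383
grip_force: 25.0
t 42.6 pos [ 505.2 -310.8  180.4] y angle 7.93 z [ 0.002 -0.001 -1.   ] w 33.4 gf 25.0 F [ 0.1 -0.3 -2.8]
 turn first [ 0.08  0.08 -0.04]
 then shift after turn mm [272.7  -5.9  64.6] | shift in present axes [272.8  -6.2  64.2]
```

```bash
python3 -m handwheel '[[0,0.02,0,0,0,0,0],[0,0.045,-0.002,0,0,0,0],[0,0.05,-0.002,0,0,0,0],[0,0.05,-0.002,0,0,0,0],[0,0.05,0,0,0,0,0],[0,0.038,0,0,0,0,0],[0,0.0198,0,0,0,0,0],[0,0,0,0.02,0,0,0],[0,0,0,0.02,0,0,0],[0,0,0,0.01,0,0,0],[0,0,0,0,0,0,0],[0,0,0,0,0,0,0]]'
python3 -c "
from h import *
plan((.4615,-.0416,.1155),7.97)"
```

```text
time: 44.1
position: [0.4615, -0.0415, 0.1287]
tool_rot: [2.063, 2.369, 0.001]
ft_force: [0.1, -0.6, -2.2]
grip_width: 0.384
grip_force: 25.0
t 44.1 pos [461.5 -41.5 128.7] y angle 7.9 z [ 0.001 -0.    -1.   ] w 33.4 gf 25.0 F [ 0.1 -0.6 -2.2]
 turn first [ 0.05  0.01 -0.07]
 then shift after turn mm [-0.1  0.  13.2] | shift in present axes [-0.1 -0.  13.2]
```

```bash
python3 -m handwheel '[[0,0,0,0.007,0,0,0],[0,0,0,0.003,0,0,0],[0,0,0,0.0015,0,0,0],[0,0,0,0.0012,0,0,0],[0,0,0,0,0,0,0],[0,0,0,0,0,0,0],[0,0,0,0,0,0,0]]'
python3 -c "
from h import *
plan((.4615,-.0416,.1155),7.97)"
```

```text
time: 44.98
position: [0.461, -0.0414, 0.1154]
tool_rot: [2.063, 2.369, -0.0]
ft_force: [-0.1, 0.4, -2.4]
grip_width: 0.385
grip_force: 25.0
t 44.98 pos [461.  -41.4 115.4] y angle 7.92 z [ 0. -0. -1.] w 33.5 gf 25.0 F [-0.1  0.4 -2.4]
 turn first [-0.    0.01 -0.05]
 then shift after turn mm [-0.3  0.5 -0.1] | shift in present axes [-0.3  0.5 -0.1]
```

```bash
python3 -m handwheel '[[0,0,0.0005,0.0006,0,0,0],[0,0,0,0.0006,0,0,0],[0,0,0,0,0,0,0],[0,0,0,0,0,0,0]]'
python3 -m handwheel '[[0.045,0,0,0,0,0,0],[0.06,0,0,0,0,0,0],[0.06,0,0,0,0,0,0],[0.06,0,0,-0.02,0,0,0],[0.06,0,0,-0.05,0,0,0],[0.06,0,0,-0.05,0,0,0],[0.06,0,0,0,0,0,0]]'
python3 -c "
from h import *
plan((.5066,-.3828,.0966),7.97)"
```

```text
time: 45.48
position: [0.4616, -0.0415, 0.1154]
tool_rot: [2.063, 2.369, -0.002]
ft_force: [-3.6, -0.4, 8.6]
grip_width: 0.382
grip_force: 25.0
time: 46.35
position: [0.4641, -0.0415, 0.2378]
tool_rot: [2.058, 2.364, 0.003]
ft_force: [0.5, -0.1, -0.3]
grip_width: 0.687
grip_force: 0.0
t 46.35 pos [464.1 -41.5 237.8] y angle 7.9 z [ 0.007 -0.003 -1.   ] w 59.7 gf 0.0 F [ 0.5 -0.1 -0.3]
 turn first [ 0.37  0.23 -0.07]
 then shift after turn mm [-343.9   -5.2  141.2] | shift in present axes [-343.3   -5.7  142.6]
```

```bash
python3 -m handwheel '[[0.06,-0.05,-0.003,0,0,0,0],[0.06,-0.06,-0.002,0,0,0,0],[0.06,-0.06,0,0,0,0,0],[0.06,-0.06,0,0,0,0,0],[0.06,-0.06,0,0,0,0,0],[0.06,-0.054,0,0,0,0,0],[0.06,0,0,0.04,0,0,0],[0.06,0,0,0.03,0,0,0],[0.06,0,0,0,0,0,0],[0.06,0,0,0,0,0,0]]'
python3 -c "
from h import *
plan((.5066,-.3828,.0966),7.97)"
```

```text
time: 47.6
position: [0.5044, -0.3826, 0.1648]
tool_rot: [2.062, 2.37, 0.0]
ft_force: [1.1, -0.1, 0.8]
grip_width: 0.687
grip_force: 0.0
t 47.6 pos [ 504.4 -382.6  164.8] y angle 7.95 z [ 0.001 -0.    -1.   ] w 59.7 gf 0.0 F [ 1.1 -0.1  0.8]
 turn first [ 0.03  0.02 -0.02]
 then shift after turn mm [-0.5  2.1 68.2] | shift in present axes [-0.5  2.1 68.2]
```

```bash
python3 -m handwheel '[[0.06,-0.0005,0.0021,0.025,0,0,0],[0.06,0,0,0.025,0,0,0],[0.06,0,0,0.0125,0,0,0],[0.06,0,0,0.005,0,0,0],[0.06,0,0,0,0,0,0],[0,0,0,0,0,0,0],[0,0,0,0,0,0,0],[0,0,0,0,0,0,0],[0,0,0,0,0,0,0],[0,0,0,-0.02,0,0,0],[0,0,0,-0.03,0,0,0],[0,0,0,-0.02,0,0,0]]' 25
python3 -c "
from h import *
plan((.4692,-.1,.104),7.97)"
```

```text
time: 49.1
position: [0.5067, -0.3831, 0.1692]
tool_rot: [2.061, 2.368, 0.0]
ft_force: [0.2, 0.4, -1.6]
grip_width: 0.293
grip_force: 25.0
t 49.1 pos [ 506.7 -383.1  169.2] y angle 7.92 z [ 0.002 -0.001 -1.   ] w 25.5 gf 25.0 F [ 0.2  0.4 -1.6]
 turn first [ 0.08  0.09 -0.05]
 then shift after turn mm [285.6   2.1  65.2] | shift in present axes [285.7   1.7  64.7]
```

```bash
python3 -m handwheel '[[0,0.02,0,0,0,0,0],[0,0.045,0.001,0,0,0,0],[0,0.05,0.001,0,0,0,0],[0,0.05,0,0,0,0,0],[0,0.05,0,0,0,0,0],[0,0.045,0,0,0,0,0],[0,0.0255,0,0,0,0,0],[0,0,0,0.02,0,0,0],[0,0,0,0.02,0,0,0],[0,0,0,0.01,0,0,0],[0,0,0,0,0,0,0],[0,0,0,0,0,0,0]]'
python3 -c "
from h import *
plan((.4692,-.1,.104),7.97)"
```

```text
time: 50.6
position: [0.4692, -0.1, 0.1173]
tool_rot: [2.063, 2.369, 0.001]
ft_force: [-0.5, 0.2, -1.9]
grip_width: 0.29
grip_force: 25.0
t 50.6 pos [ 469.2 -100.   117.3] y angle 7.9 z [ 0.001 -0.    -1.   ] w 25.3 gf 25.0 F [-0.5  0.2 -1.9]
 turn first [ 0.05  0.02 -0.07]
 then shift after turn mm [ 0.  -0.  13.3] | shift in present axes [ 0.  -0.  13.3]
```

```bash
python3 -m handwheel '[[0,0,0,0.007,0,0,0],[0,0,0.0003,0.003,0,0,0],[0,0,0,0.0015,0,0,0],[0,0,0,0.0012,0,0,0],[0,0,0,0.0005,0,0,0],[0,0,0,0,0,0,0],[0,0,0,0,0,0,0]]'
python3 -c "
from h import *
plan((.4692,-.1,.104),7.97)"
```

```text
time: 51.48
position: [0.4697, -0.1002, 0.1048]
tool_rot: [2.062, 2.368, -0.001]
ft_force: [-1.7, -0.4, 6.2]
grip_width: 0.291
grip_force: 25.0
t 51.48 pos [ 469.7 -100.2  104.8] y angle 7.91 z [ 0.001 -0.001 -1.   ] w 25.3 gf 25.0 F [-1.7 -0.4  6.2]
 turn first [ 0.03  0.08 -0.06]
 then shift after turn mm [ 0.3 -0.5  0.8] | shift in present axes [ 0.3 -0.5  0.8]
```

Contact made. I'll release, back off towards the mat and look.

```bash
python3 -m handwheel '[[0.045,0,0,0,0,0,0],[0.06,0,0,0,0,0,0],[0.06,0,0,0,0,0,0],[0.06,0,0,-0.02,0,0,0],[0.06,0,0,-0.05,0,0,0],[0.06,0,0,-0.05,0,0,0],[0.06,-0.05,0,-0.05,0,0,0],[0.06,-0.05,0,-0.05,0,0,0],[0.06,0,0,0,0,0,0],[0.06,0,0,0,0,0,0]]'
python3 - <<'E'
from h import *
i=ctrl.camera_info('wrist');im,d=ctrl.get_image('wrist');im2,_=ctrl.get_image('side');im3,_=ctrl.get_image('scene')
cv2.imwrite('pics/f.png',np.vstack([np.hstack([cv2.resize(im[:240,180:400],(367,400)),cv2.resize(im2[120:240,235:345],(367,400))]),cv2.resize(im3[80:240,170:360],(734,618))[:190]]))
D={"red":((0,120,70),(8,255,255),.145),"blue":((100,120,60),(125,255,255),.150),"yellow":((18,100,60),(34,255,255),.140)}
for n,I,inf in(("w",im,i),("side",im2,ctrl.camera_info("side")),("scene",im3,ctrl.camera_info("scene"))):
  for k,(lo,hi,z) in D.items():
    for s,c,l in blobs(mask(I,lo,hi),12):
        w=cast(c,z,inf)[0]*1000
        if 440<w[0]<485 and -115<w[1]<30:print(n,k,s,w.round(1))
plan()
E
```

```text
time: 52.72
position: [0.4811, -0.1865, 0.3112]
tool_rot: [-2.061, -2.369, -0.001]
ft_force: [-0.1, -0.5, -0.4]
grip_width: 0.692
grip_force: 0.0
w red [243   0   7  21  83] [441.6 -27. ]
w red [248   0  32   9 189] [457.6 -19.2]
w red [278   0   8  22 107] [476.1 -22.6]
w blue [254  16  21  24 401] [461.1 -40.7]
w blue [244  33  41  46 786] [465.4 -69.3]
w yellow [244  80  41  43 932] [ 470.2 -108.3]
w yellow [257  89  16  16 201] [ 470.4 -101.8]
side red [291 165   8   5  24] [453.4  18.1]
side blue [289 144  10   6  45] [460.3 -39. ]
side blue [283 159   6  10  31] [473.   17.4]
side yellow [288 130   7   5  24] [ 469.9 -100.6]
side yellow [281 143   5  17  67] [482.1 -33.6]
scene red [224 134   8   6  34] [454.2  18.1]
scene blue [207 147   8   6  42] [462.2 -40.9]
scene yellow [189 165   7   6  32] [ 471.3 -101.9]
t 52.88 pos [ 480.8 -185.7  310.8] y angle 8.05 z [-0.002  0.001 -1.   ] w 59.9 gf 0.0 F [ 0.4 -0.   0.3]
```

View pics/f.png

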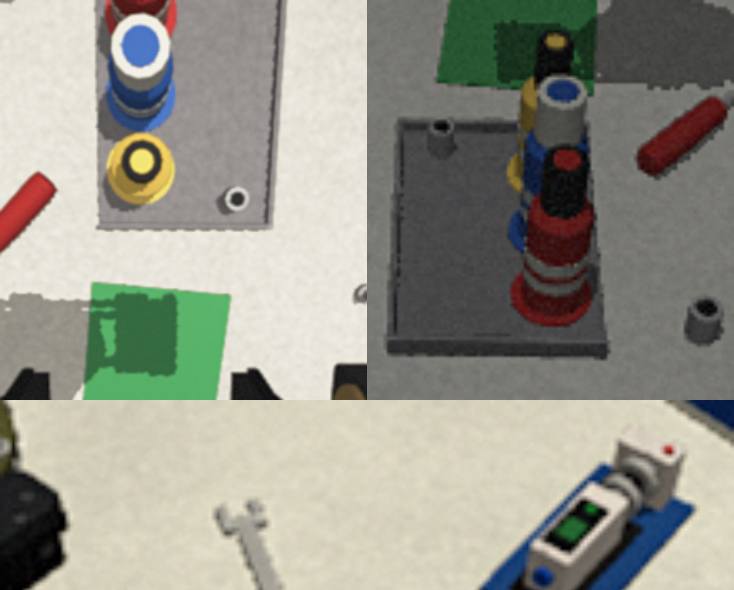

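All three bottles stand upright on their own discs (spots within about 1.5 mm of where they started) and the gauge is on the dock. Handing in.

```bash
python3 -c "
from bench import ctrl
print(ctrl.close_job())"
```

```text
the job is handed in; nothing more can be done
None
```

The job is handed in after about 53 s of robot time: the gauge lies flat, square and centred to about 1 mm on the dock pad with its flange facing the port, and the three bottles were then stood upright on their own discs, about 1–2 mm from centre, with none tipped over.

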